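# Tap a power module home in a test dock and clamp it

### The job

Take the tapper and, with its rubber nose, gently nudge the power module along the dock's channel in small taps until it is fully home against the stop hidden under the hood; do not drive that stop back, do not flick the module in, and do not touch the module with the fingers. Then stand the tapper back upright on the bench beside the dock, and swing the clamp arm fully down across the module. Leave the meter, the spool and the parts bin where they are.

Things in the scene. Friction and masses are not known exactly. Their poses are not given: they have to be found in the camera images.
- dock: Test dock, fixed: aluminium bed 300 x 150 mm, its top 10 mm above the bench. Origin: centre of its underside; x runs along the channel from the open end (-150 mm) into the hood, y left, z up. The module slides on the bed between black rails: inner faces y = +/-36 mm, tops 25 mm up. A blue hood, 114 mm wide outside, top 64 mm up, covers x = +15 to +150 mm.
- hood_mouth (a point): Centre of the hood's mouth at bed level (dock x = +15, z = 10 mm); axes as the dock's. Out of sight 25 to 70 mm farther in, a different place each time, stands the stop, set by hand and held by friction: rigid to about 9 N, beyond that it slips back. The module alone takes about 1 to 2.5 N to slide, more if pressed down.
- module: Power module, 120 x 70 x 28 mm, 0.17 to 0.33 kg: finned silver top, green base, orange strip on its flat tail face. Origin: centre of its underside; x points along its length to the hood: tail face (to tap) at x = -60 mm, leading face (to meet the stop) at +60 mm. It starts in the channel with the leading face 1 to 19 mm short of the hood's mouth.
- tapper: Tapper, a push block standing on the bench, 0.22 kg. White foot 50 mm wide (y), 30 mm high, x = -35 to +35 mm, ending in a flat black rubber nose 44 mm wide, 2 to 28 mm up. Upright wooden handle over the origin, 26 mm (x) by 30 mm (y), 30 to 95 mm up. Origin: centre of its underside; x points to the nose. In use the foot goes between the rails, clear of the bed.
- clamp (a joint): Hinge angle of the dock's steel clamp arm, rad: 0 = fully down, level across the module; at the start about 1.75 to 2.05, standing up and leaning outwards (to the dock's +y). It stays where it is left (friction 0.14 N m) and turns about an axis parallel to the dock's x; end stop at 2.15.
- clamp_hinge (a point): Point on the clamp's hinge axis, fixed to the dock at x = -8, y = +67, z = 44 mm; its axes are the dock's. When down, the arm reaches from here towards the dock's -y.
- clamp_tip (a point): Centre of the red ball (28 mm across) at the arm's free end, 138 mm from the hinge axis. The arm is a flat bar 24 mm wide (along the dock's x), 8 mm thick, out to 130 mm from the hinge. When down its top is 52 mm and its rubber pad's underside 39 mm above the bench, just over the module.
- meter: Bystander: yellow handheld meter lying flat, 170 x 85 x 42 mm. Origin: centre of its underside.
- spool: Bystander: solder spool standing on end, 64 mm across, 50 mm high. Origin: centre of its underside.
- partsbin: Bystander: blue open parts bin, 120 x 90 x 45 mm, four compartments. Origin: centre of its underside.
Mind the look-alikes: they are no part of the job. Leave any orange or yellow look-alike of the tapper alone.

How it is judged (in metres and radians):
On the way, in this order (a step that is already met when the one before it is completed fails the run):
1. the module's leading face is against the hidden stop (gap under 2 mm) (x of fence_c0 in the frame of module below 0.07 m), for 0.2 s.
2. the clamp arm is fully down (under 0.08 rad) (value of joint clamp below 0.08 rad), for 0.2 s.
At the end, for the whole second after the job is handed in: The module's leading face is within 2 mm of the hidden stop, the stop has been driven back less than 3 mm from where it was set, the clamp arm is down (under 0.08 rad), and the tapper stands upright (within 0.15 rad) on the bench, off the dock, everything at rest (x of fence_c0 in the frame of module below 0.07 m and distance of fence_c0 from where it was at the start of the episode below 0.003 m and value of joint clamp below 0.08 rad and height (world z) of tapper below 0.006 m and angle between tapper's own z axis and vertical below 0.15 rad and linear speed of each of tapper, module below 0.02 m/s); the robot touches nothing.
It fails at once if the hidden stop is driven back 3 mm or more (distance of fence_c0 from where it was at the start of the episode above 0.003 m).
It fails at once if the module is flicked (faster than 0.2 m/s) (linear speed of module above 0.2 m/s).
It fails at once if the fingers touch the module with more than 1 N (contact force between the fingers and module above 1 N).
It fails at once if the meter, the spool or the parts bin is moved more than 15 mm (distance of any of meter, spool, partsbin from where it was at the start of the episode above 0.015 m).
It also fails if it takes over 72 s, if anything falls off the work surface, if the arm or the gripper's body presses on something with over 40 N, if the wrist force passes 120 N, or if a joint passes its speed limit or range.

### The arm

A 7-joint arm with a two-finger parallel gripper is mounted at the origin on the work surface. World frame = base frame: x ahead of the robot, y to its left, z up, the work surface at z = 0. Lengths are in mm, angles in rad, forces in N, time in s.
With the tool pointing down it reaches from about 350 to 775 mm from the base axis. Payload 3.1 kg.
Tool frame: the origin (TCP) lies midway between the tips of the shut fingers; the grasp point (between the pads) lies 19 mm behind it; z points along the fingers, y is the line along which they close (so a half turn about z gives the same grasp; the last joint's range is limited). The gripper opens to 85 mm and grips with 20 to 120 N. Pads are 22 mm wide; open, the fingers measure 114 mm over their backs; the gripper's body (76 mm by 85 mm) begins 54 mm behind the grasp point. The pads swing forward as they close: fully open they stand 13 mm farther back than shut.
Start: joints at [-1.303, 0.311, 0.014, 1.512, -0.004, 1.319, -0.027], TCP at [167.65, 523.842, 231.304] pointing down, gripper open.
Joint ranges: [-2.7, 2.7], [-0.3, 1.91], [-1.27, 1.3], [0.12, 2.57], [-1.44, 4.58], [0.2, 2.03], [-3.05, 3.05]. Speed limits (rad/s): [2.79, 2.79, 3.14, 3.14, 3.14, 3.14, 3.14].

### API

Orientations are given as a unit quaternion [w, x, y, z].
In Python, from cell import arm gives the robot as it stands.
- The arm moves only by the tool servo_tool, never from a script. Its argument "increments" is a list of rows, each an object of numbers: "hand": the opening, from 0 (shut) to 1 (fully open); "dx", "dy", "dz": the shift along the world's x, y, z as a fraction of full scale; "wx", "wy", "wz": the turn, a rotation vector about the world's x, y, z as a fraction of full scale. In form: [{"hand": .., "dx": .., "dy": .., "dz": .., "wx": .., "wy": .., "wz": ..}, ...]. A call has 1 to 5 rows; each row is the pose to reach, as a shift and turn from the pose commanded when the call began; what a row does not reach only later rows make up. Full scale, the value 1, is 50 cm for a shift and 2 rad for a turn. A row lasts 1/12 s, in which the tool goes at most 41.7 mm and 7.16 degrees, less where a joint would pass 70% of its speed; a pose out of reach is approached as far as the arm can. A call with a number of a shift or a turn outside -1 to 1 is refused whole. A call with a gripper value outside its range is refused whole. The fingers move at their own pace and stop on an object; "force" is the grip in N (left out, the last holds). Time passes only in rows, so rows that repeat a pose let the fingers close. It gives the time, the measured TCP pose, the force, the opening and the grip force at its end, in the units of the state.
- arm.sense(): the state, without advancing time (a new reading comes with each control period).
- arm.camera(name): name is "side" or "top" or "wrist"; returns a dict with "img" (400x640x3 uint8, red, green, blue), "fx", "fy", "cx", "cy" (pixels), "extrinsics" (4x4, takes a point from camera to world coordinates); the wrist camera has in their place "tool_from_camera" (4x4, takes a point from camera to tool coordinates, whose origin is the TCP and whose axes are the flange's). Camera axes: x right, y down, z forward; pixel columns grow to the right and rows downward; lengths in mm; the calibration is good to about 2 mm. A picture is of the moment at which its call begins: read the wrist's pose just before it. There is no depth.
- arm.hand_in(): hands the job in; it is judged then, once.
Trained networks look in a picture, given as the dict that the camera call returned (one of the last four; its "shot" number tells which), for a name from the list of things; names that differ only in an ending like _2 or _b are one class to them, and where a whole thing is asked for, a point or a joint stands for the part that bears it (a point fixed in the world has none). Each returns a list of dicts, best first, with "confidence" (0 to 1); they miss things now and then, are a little off and sometimes report something else, mostly with a low value. They report only what shows in the picture. A call takes as long as a camera call. They do not tell look-alikes from the thing itself.
- arm.search_frame(picture, thing): "box" ([left, top, right, bottom] in pixels, round what is visible of it).
- arm.regions_of(picture, thing): "region" (400x640 bool, what is visible of it) and "box" ([left, top, right, bottom] in pixels, round what is visible of it).
The state is a dict: "clock": time; "q": joint angles; "joint_velocities": joint speeds; "tau": joint torques, N m; "position": TCP position; "orientation": TCP orientation; "ft_force": force on the tool from outside, world axes, zero at the start; "moment": the same for the moment, N m; "width": finger opening in mm; "finger_force": force on a finger pad.
Only numpy, scipy, OpenCV 4.12 (cv2) and the standard library are available. Lean on these libraries where they do the work, as an engineer would, in place of code of your own. Each camera call takes 0.05 s, during which the arm holds its last target. There are 200 camera calls.

## Working session

There is one attempt and no reset: what is moved stays moved. The work goes in short steps, Python scripts to look and compute and a tool call to move; the robot and the scene stay as the last step left them, time stands still between calls to the robot, and variables do not carry over. Pictures are saved under pics/ and viewed, at most 12 in all, crops included, and the job is handed in when it is done.

Besides the shell and the picture viewer there is one more tool, called after "Call:" as a command line: name --argument value ..., lists and objects as JSON in quotes. servo_tool: Moves the arm, as the interface text tells. Shift numbers are shares of 50 cm and turn numbers shares of 2 rad, none past 1 either way. Its arguments: {"type":"object","properties":{"increments":{"type":"array"},"force":{"type":"number"}},"required":["increments"]}

```bash
mkdir -p pics; cat > h.py <<'E'
import numpy as np, cv2
from cell import arm
def save(p,n): cv2.imwrite(f'pics/{n}.png',p['img'][:,:,::-1])
def ray(p,u,v,z):
    E=np.array(p['extrinsics']); d=E[:3,:3]@np.array([(u-p['cx'])/p['fx'],(v-p['cy'])/p['fy'],1]); o=E[:3,3]
    return o+d*(z-o[2])/d[2]
def proj(p,P):
    E=np.array(p['extrinsics']); c=E[:3,:3].T@(np.array(P,float)-E[:3,3]); return np.array([p['fx']*c[0]/c[2]+p['cx'],p['fy']*c[1]/c[2]+p['cy']])
E
python3 - <<'E'
from h import *
a=arm.camera('top');b=arm.camera('side')
save(a,'top0');save(b,'side0')
for p in(a,b):
    print(np.round(p['extrinsics'],3).tolist(),p['fx'],p['cx'],p['cy'])
    for t in['dock','module','tapper','clamp','clamp_tip','meter','spool','partsbin']:
        print(t,[(np.round(r['box']).tolist(),round(r['confidence'],2)) for r in arm.search_frame(p,t)[:4]])
s=arm.sense();print(s)
E
```

```text
[[-0.019, -0.973, 0.232, 257.306], [-1.0, 0.018, -0.006, 4.194], [0.002, -0.232, -0.973, 1228.841], [0.0, 0.0, 0.0, 1.0]] 404.36925770227924 318.7246345030786 192.25388714067483
dock [([258.0, 116.0, 334.0, 215.0], 0.89), ([399.0, 143.0, 457.0, 174.0], 0.59)]
module [([297.0, 165.0, 319.0, 202.0], 0.96)]
tapper [([429.0, 189.0, 454.0, 214.0], 0.72), ([438.0, 233.0, 468.0, 255.0], 0.63), ([410.0, 218.0, 432.0, 239.0], 0.57)]
clamp [([260.0, 151.0, 288.0, 174.0], 0.83)]
clamp_tip [([258.0, 150.0, 288.0, 176.0], 0.59)]
meter [([398.0, 140.0, 458.0, 174.0], 0.98), ([171.0, 213.0, 197.0, 237.0], 0.31)]
spool [([172.0, 211.0, 199.0, 236.0], 0.7)]
partsbin [([176.0, 149.0, 210.0, 189.0], 0.56), ([294.0, 164.0, 321.0, 204.0], 0.36)]
[[0.776, -0.466, 0.425, 134.977], [-0.631, -0.561, 0.536, -481.76], [-0.012, -0.684, -0.729, 743.779], [0.0, 0.0, 0.0, 1.0]] 380.1290551452295 316.53236859482996 199.31924037232457
dock [([276.0, 124.0, 400.0, 241.0], 0.96), ([307.0, 120.0, 330.0, 177.0], 0.39)]
module [([301.0, 183.0, 348.0, 219.0], 0.75)]
tapper [([356.0, 306.0, 397.0, 358.0], 0.94), ([422.0, 3
[... 348 characters left out ...]
, 'q': array([-1.30269613,  0.3108441 ,  0.01403025,  1.51149699, -0.00440248,
        1.31919857, -0.02719277]), 'joint_velocities': array([-0.00168538, -0.00076393, -0.00068876, -0.00151724, -0.00045865,
       -0.00294171, -0.00158286]), 'tau': array([-3.94568644e-05, -3.79799080e+01,  1.45965968e-01, -2.30864614e+01,
        1.22955500e-02,  1.75600653e-03, -1.96775528e-05]), 'position': array([167.66763751, 523.84026054, 231.33584148]), 'orientation': array([1.88585561e-05, 1.54254898e-01, 9.88031085e-01, 3.99365669e-05]), 'ft_force': array([-0.49975567, -0.74673767, -0.06130511]), 'moment': array([-0.03289949, -0.0264406 ,  0.02464457]), 'finger_force': 0.0, 'width': 85.61729418260524}
```

View pics/top0.png

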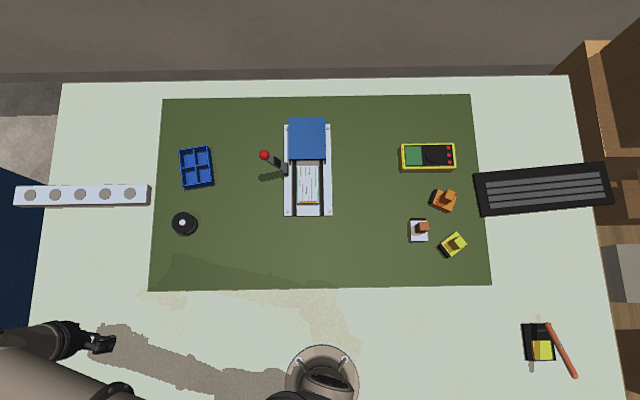

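View pics/side0.png

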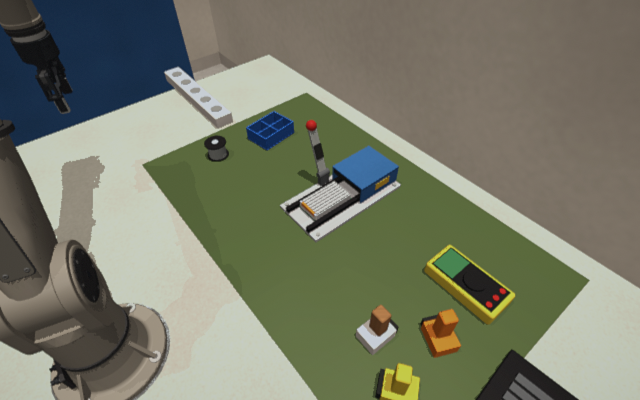

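The top view has three tapper-like blocks: orange (444,200), yellow (453,243), and white with a wooden handle (419,230). The white one fits the description. The dock is at about (308,167) and the clamp stands up with its red ball at (264,155). Next is a close crop.

```bash
python3 - <<'E'
from h import *
a=arm.camera('top');b=arm.camera('side')
i=a['img'][:,:,::-1]; j=b['img'][:,:,::-1]
f=lambda x,s:cv2.resize(x,None,fx=s,fy=s,interpolation=cv2.INTER_CUBIC)
c1=f(i[110:222,250:340],5)  # 450x560
c2=f(i[210:246,400:440],8)[:280,:320]
c3=f(j[298:364,350:404],5)[:280,:270]
out=np.zeros((560,780,3),np.uint8); out[:,:450]=c1
out[:c2.shape[0],455:455+c2.shape[1]]=c2; out[280:280+c3.shape[0],455:455+c3.shape[1]]=c3
cv2.imwrite('pics/crop.png',out)
E
```

```text
(no output)
```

View pics/crop.png

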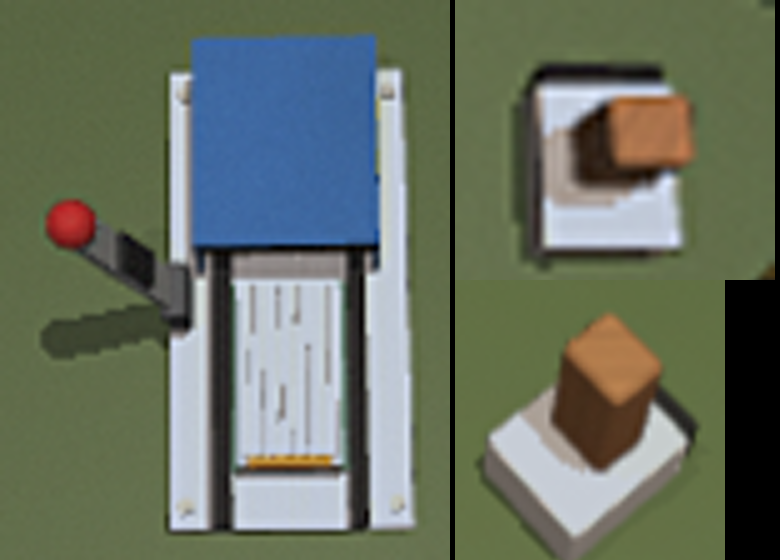

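The white block with the wooden handle is the tapper. Its black nose (crop 600,72) points to world +x, the same way as the dock. The dock's corners and the module's tail with the orange strip (crop 290,462) are clear.

```bash
python3 - <<'E'
from h import *
a=arm.camera('top')
D=lambda x,y,z:ray(a,250+x/5,110+y/5,z)
T=lambda x,y,z:ray(a,400+(x-455)/8,210+y/8,z)
R=lambda l,P:print(l,np.round(P,1).tolist())
for x,y in[(170,73),(400,70),(170,528),(413,528)]:R('dock',D(x,y,10))
for x,y in[(192,38),(376,36),(194,246),(379,244)]:R('hood',D(x,y,64))
for x,y in[(212,528),(368,528)]:R('rail',D(x,y,25))
for x,y in[(236,278),(345,278),(236,458),(345,458)]:R('mod',D(x,y,38))
for x,y in[(540,85),(672,85),(680,247),(543,247)]:R('foot',T(x,y,30))
for x,y in[(540,65),(661,67)]:R('nose',T(x,y,28))
for x,y in[(612,97),(690,97),(612,166),(692,164)]:R('handle',T(x,y,95))
E
```

```text
dock [774.1, 104.2, 10.0]
dock [773.4, -44.3, 10.0]
dock [476.3, 103.9, 10.0]
dock [473.5, -44.6, 10.0]
hood [774.1, 86.2, 64.0]
hood [773.4, -27.8, 64.0]
hood [639.0, 85.2, 64.0]
hood [638.2, -26.6, 64.0]
rail [473.1, 77.3, 25.0]
rail [471.3, -16.8, 25.0]
mod [626.4, 61.2, 38.0]
mod [625.2, -5.8, 38.0]
mod [513.2, 61.9, 38.0]
mod [512.0, -3.7, 38.0]
foot [450.3, -277.3, 30.0]
foot [449.4, -326.8, 30.0]
foot [388.7, -324.9, 30.0]
foot [389.7, -274.1, 30.0]
nose [458.2, -278.4, 28.0]
nose [456.6, -323.8, 28.0]
handle [435.1, -287.3, 95.0]
handle [434.6, -314.9, 95.0]
handle [410.5, -285.4, 95.0]
handle [410.7, -313.7, 95.0]
```

Estimates:
- Dock centre is about (624, 29.5) with yaw near 0, so the hood mouth is at x≈639.
- Module tail is at about x=508, and its leading face is about 13 mm short of the mouth.
- Tapper is at about (423, -300) with yaw about -0.04.

I'm moving over to the tapper.

Call:
servo_tool --increments '[{"hand": 1, "dx": 0.26, "dy": -0.32, "wz": -0.31}, {"hand": 1, "dx": 0.26, "dy": -0.32, "wz": -0.31}, {"hand": 1, "dx": 0.26, "dy": -0.32, "wz": -0.31}, {"hand": 1, "dx": 0.26, "dy": -0.32, "wz": -0.31}, {"hand": 1, "dx": 0.26, "dy": -0.32, "wz": -0.31}]'

```text
schema error: expected keys hand, dx, dy, dz, wx, wy, wz
```

Call:
servo_tool --increments '[{"hand": 1, "dx": 0.26, "dy": -0.32, "wz": -0.31}, {"hand": 1, "dx": 0.26, "dy": -0.32, "wz": -0.31}, {"hand": 1, "dx": 0.26, "dy": -0.32, "wz": -0.31}, {"hand": 1, "dx": 0.26, "dy": -0.32, "wz": -0.31}, {"hand": 1, "dx": 0.26, "dy": -0.32, "wz": -0.31}]'

```text
schema error: expected keys hand, dx, dy, dz, wx, wy, wz
```

Call:
servo_tool --increments '[{"hand": 1, "dy": -0.4, "wz": -0.028}, {"hand": 1, "dy": -0.4, "wz": -0.028}, {"hand": 1, "dy": -0.4, "wz": -0.028}, {"hand": 1, "dy": -0.4, "wz": -0.028}, {"hand": 1, "dy": -0.4, "wz": -0.028}]'

```text
schema error: expected keys hand, dx, dy, dz, wx, wy, wz
```

Call:
servo_tool --increments '[{"hand": 1, "dy": -0.4}, {"hand": 1, "dy": -0.4}, {"hand": 1, "dy": -0.4}, {"hand": 1, "dy": -0.4}, {"hand": 1, "dy": -0.4}]'

```text
schema error: expected keys hand, dx, dy, dz, wx, wy, wz
```

Call:
servo_tool --increments '[{"hand": 1, "dx": 0.26, "dy": -0.32, "dz": 0, "wx": 0, "wy": 0, "wz": -0.31}, {"hand": 1, "dx": 0.26, "dy": -0.32, "dz": 0, "wx": 0, "wy": 0, "wz": -0.31}, {"hand": 1, "dx": 0.26, "dy": -0.32, "dz": 0, "wx": 0, "wy": 0, "wz": -0.31}, {"hand": 1, "dx": 0.26, "dy": -0.32, "dz": 0, "wx": 0, "wy": 0, "wz": -0.31}, {"hand": 1, "dx": 0.26, "dy": -0.32, "dz": 0, "wx": 0, "wy": 0, "wz": -0.31}]'

```text
clock: 1.47
position: [298.9, 361.9, 231.6]
orientation: [0.0, 0.451, 0.892, 0.0]
ft_force: [1.1, 0.0, -0.1]
width: 85.2
finger_force: 0.0
```

Call:
servo_tool --increments '[{"hand": 1, "dx": 0.26, "dy": -0.32, "dz": 0, "wx": 0, "wy": 0, "wz": -0.31}, {"hand": 1, "dx": 0.26, "dy": -0.32, "dz": 0, "wx": 0, "wy": 0, "wz": -0.31}, {"hand": 1, "dx": 0.26, "dy": -0.32, "dz": 0, "wx": 0, "wy": 0, "wz": -0.31}, {"hand": 1, "dx": 0.26, "dy": -0.32, "dz": 0, "wx": 0, "wy": 0, "wz": -0.31}, {"hand": 1, "dx": 0.26, "dy": -0.32, "dz": 0, "wx": 0, "wy": 0, "wz": -0.31}]'

```text
clock: 1.88
position: [428.9, 201.7, 231.8]
orientation: [0.0, 0.702, 0.712, 0.001]
ft_force: [0.9, 0.3, 0.1]
width: 85.4
finger_force: 0.0
```

Call:
servo_tool --increments '[{"hand": 1, "dx": 0, "dy": -0.4, "dz": 0, "wx": 0, "wy": 0, "wz": -0.028}, {"hand": 1, "dx": 0, "dy": -0.4, "dz": 0, "wx": 0, "wy": 0, "wz": -0.028}, {"hand": 1, "dx": 0, "dy": -0.4, "dz": 0, "wx": 0, "wy": 0, "wz": -0.028}, {"hand": 1, "dx": 0, "dy": -0.4, "dz": 0, "wx": 0, "wy": 0, "wz": -0.028}, {"hand": 1, "dx": 0, "dy": -0.4, "dz": 0, "wx": 0, "wy": 0, "wz": -0.028}]'

```text
clock: 2.3
position: [427.3, 0.2, 231.7]
orientation: [0.0, 0.72, 0.694, 0.0]
ft_force: [0.5, -0.7, 0.0]
width: 85.3
finger_force: 0.0
```

Call:
servo_tool --increments '[{"hand": 1, "dx": 0, "dy": -0.4, "dz": 0, "wx": 0, "wy": 0, "wz": 0}, {"hand": 1, "dx": 0, "dy": -0.4, "dz": 0, "wx": 0, "wy": 0, "wz": 0}, {"hand": 1, "dx": 0, "dy": -0.4, "dz": 0, "wx": 0, "wy": 0, "wz": 0}, {"hand": 1, "dx": 0, "dy": -0.4, "dz": 0, "wx": 0, "wy": 0, "wz": 0}, {"hand": 1, "dx": 0, "dy": -0.4, "dz": 0, "wx": 0, "wy": 0, "wz": 0}]'

```text
clock: 2.72
position: [427.0, -199.7, 231.9]
orientation: [0.001, 0.72, 0.694, 0.0]
ft_force: [0.0, -1.3, -0.3]
width: 85.2
finger_force: 0.0
```

Call:
servo_tool --increments '[{"hand": 1, "dx": -0.008, "dy": -0.2, "dz": -0.04, "wx": 0, "wy": 0, "wz": 0}, {"hand": 1, "dx": -0.008, "dy": -0.2, "dz": -0.04, "wx": 0, "wy": 0, "wz": 0}, {"hand": 1, "dx": -0.008, "dy": -0.2, "dz": -0.04, "wx": 0, "wy": 0, "wz": 0}, {"hand": 1, "dx": -0.008, "dy": -0.2, "dz": -0.04, "wx": 0, "wy": 0, "wz": 0}]'

```text
clock: 3.05
position: [420.8, -302.1, 210.8]
orientation: [0.001, 0.723, 0.691, -0.002]
ft_force: [-0.3, 0.3, 0.4]
width: 85.3
finger_force: 0.0
```

```bash
cat >> h.py <<'E'
from scipy.spatial.transform import Rotation as Rn
def wrist():
    s=arm.sense(); p=arm.camera('wrist'); q=s['orientation']; T=np.eye(4); T[:3,:3]=Rn.from_quat([q[1],q[2],q[3],q[0]]).as_matrix(); T[:3,3]=s['position']
    p['extrinsics']=T@np.array(p['tool_from_camera']); return s,p
E
python3 - <<'E'
from h import *
s,p=wrist(); print(s['position'],np.round(p['extrinsics'],2).tolist(),p['fx']); save(p,'w1')
yw=-0.036;c,sn=np.cos(yw),np.sin(yw)
im=p['img'][:,:,::-1].copy()
for x,y,z in[(13,15,95),(13,-15,95),(-13,15,95),(-13,-15,95),(-35,25,30),(-35,-25,30),(35,22,28),(35,-22,28)]:
    P=[423+c*x-sn*y,-300+sn*x+c*y,z];u=proj(p,P);cv2.circle(im,tuple(int(k) for k in u),3,(255,0,255),1)
cv2.imwrite('pics/w1.png',im)
E
```

```text
[ 420.77992863 -302.05296166  210.80348642] [[1.0, -0.04, -0.02, 424.24], [-0.04, -0.95, -0.3, -224.91], [-0.0, 0.3, -0.95, 353.81], [0.0, 0.0, 0.0, 1.0]] 304.7079790573652
```

View pics/w1.png

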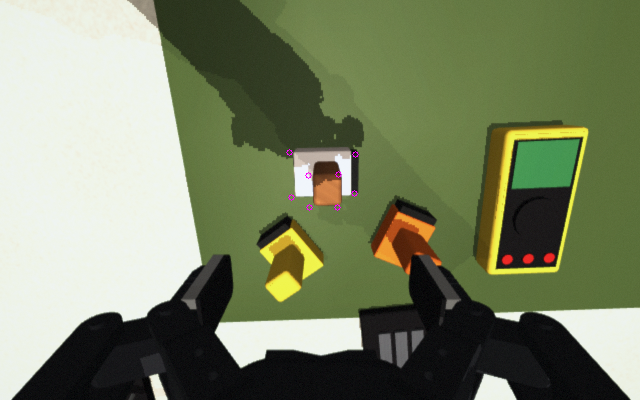

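The wrist view shows the white tapper at (325,175), about 2–3 mm towards +x and +y from my estimate, so it is near (425, -298). The look-alikes (290,258 and 405,238) are well clear of the fingers' line. I'll descend partway.

Call:
servo_tool --increments '[{"hand": 1, "dx": 0.002, "dy": 0, "dz": -0.16, "wx": 0, "wy": 0, "wz": 0}, {"hand": 1, "dx": 0.002, "dy": 0, "dz": -0.16, "wx": 0, "wy": 0, "wz": 0}, {"hand": 1, "dx": 0.002, "dy": 0, "dz": -0.16, "wx": 0, "wy": 0, "wz": 0}, {"hand": 1, "dx": 0.002, "dy": 0, "dz": -0.16, "wx": 0, "wy": 0, "wz": 0}]'

```text
clock: 3.43
position: [424.2, -293.5, 130.2]
orientation: [-0.002, 0.719, 0.695, -0.0]
ft_force: [0.4, 0.4, 0.3]
width: 85.6
finger_force: 0.0
```

```bash
python3 - <<'E'
from h import *
arm.camera('side')
s,p=wrist(); print(s['position'],s['orientation'],arm.sense()['position'])
yw=-0.036;c,sn=np.cos(yw),np.sin(yw)
im=p['img'][:,:,::-1].copy()
for x,y,z in[(13,15,95),(13,-15,95),(-13,15,95),(-13,-15,95),(-35,25,30),(-35,-25,30),(35,22,28),(35,-22,28)]:
    P=[425+c*x-sn*y,-298+sn*x+c*y,z];u=proj(p,P);cv2.circle(im,tuple(int(k) for k in u),3,(255,0,255),1)
cv2.imwrite('pics/w2.png',im)
E
```

```text
[ 425.55791668 -295.27956872  132.31006723] [1.66758129e-04 7.18645055e-01 6.95376997e-01 2.99942397e-04] [ 426.26881112 -296.35084605  133.45673764]
```

View pics/w2.png

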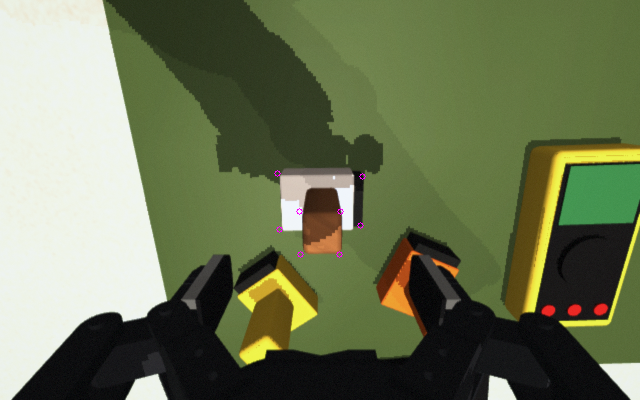

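The handle top (322,232) sits within about 2 mm of the prediction and is centred between the fingers. I'll descend and grip.

Call:
servo_tool --increments '[{"hand": 1, "dx": 0.002, "dy": -0.002, "dz": -0.16, "wx": 0, "wy": 0, "wz": 0}, {"hand": 1, "dx": 0.002, "dy": -0.002, "dz": -0.16, "wx": 0, "wy": 0, "wz": 0}, {"hand": 1, "dx": 0.002, "dy": -0.002, "dz": -0.16, "wx": 0, "wy": 0, "wz": 0}, {"hand": 1, "dx": 0.002, "dy": -0.002, "dz": -0.16, "wx": 0, "wy": 0, "wz": 0}]'

```text
clock: 3.87
position: [426.0, -296.9, 52.2]
orientation: [-0.0, 0.719, 0.695, -0.0]
ft_force: [0.2, -1.3, 1.2]
width: 85.2
finger_force: 0.0
```

Call:
servo_tool --increments '[{"hand": 0, "dx": 0, "dy": 0, "dz": 0, "wx": 0, "wy": 0, "wz": 0}, {"hand": 0, "dx": 0, "dy": 0, "dz": 0, "wx": 0, "wy": 0, "wz": 0}, {"hand": 0, "dx": 0, "dy": 0, "dz": 0, "wx": 0, "wy": 0, "wz": 0}, {"hand": 0, "dx": 0, "dy": 0, "dz": 0, "wx": 0, "wy": 0, "wz": 0}, {"hand": 0, "dx": 0, "dy": 0, "dz": 0, "wx": 0, "wy": 0, "wz": 0}]' --force 60

```text
clock: 4.28
position: [426.4, -297.6, 52.5]
orientation: [0.001, 0.719, 0.695, 0.0]
ft_force: [0.8, 0.9, 25.0]
width: 25.8
finger_force: 27.7
```

Call:
servo_tool --increments '[{"hand": 0, "dx": 0, "dy": 0, "dz": 0, "wx": 0, "wy": 0, "wz": 0}, {"hand": 0, "dx": 0, "dy": 0, "dz": 0, "wx": 0, "wy": 0, "wz": 0}, {"hand": 0, "dx": 0, "dy": 0, "dz": 0, "wx": 0, "wy": 0, "wz": 0}]' --force 60

```text
clock: 4.53
position: [426.7, -297.8, 52.6]
orientation: [0.001, 0.719, 0.695, 0.0]
ft_force: [-0.2, -0.3, 6.7]
width: 25.3
finger_force: 60.6
```

Call:
servo_tool --increments '[{"hand": 0, "dx": 0, "dy": 0, "dz": 0.04, "wx": 0, "wy": 0, "wz": 0}, {"hand": 0, "dx": 0, "dy": -0.0, "dz": 0.1, "wx": 0, "wy": 0, "wz": 0}, {"hand": 0, "dx": 0.01, "dy": 0.06, "dz": 0.12, "wx": 0, "wy": 0, "wz": 0.018}, {"hand": 0, "dx": 0.02, "dy": 0.12, "dz": 0.12, "wx": 0, "wy": 0, "wz": 0.018}, {"hand": 0, "dx": 0.03, "dy": 0.19, "dz": 0.12, "wx": 0, "wy": 0, "wz": 0.018}]'

```text
clock: 4.95
position: [440.7, -203.0, 112.1]
orientation: [0.001, 0.708, 0.706, 0.0]
ft_force: [0.4, 0.0, -2.3]
width: 25.7
finger_force: 59.9
```

Call:
servo_tool --increments '[{"hand": 0, "dx": 0.01, "dy": 0.07, "dz": 0, "wx": 0, "wy": 0, "wz": 0}, {"hand": 0, "dx": 0.02, "dy": 0.14, "dz": 0, "wx": 0, "wy": 0, "wz": 0}, {"hand": 0, "dx": 0.02, "dy": 0.21, "dz": 0, "wx": 0, "wy": 0, "wz": 0}, {"hand": 0, "dx": 0.02, "dy": 0.28, "dz": 0, "wx": 0, "wy": 0, "wz": 0}, {"hand": 0, "dx": 0.02, "dy": 0.34, "dz": 0, "wx": 0, "wy": 0, "wz": 0}]'

```text
clock: 5.37
position: [449.5, -29.3, 110.7]
orientation: [-0.001, 0.706, 0.708, -0.0]
ft_force: [0.9, -0.4, -2.1]
width: 25.5
finger_force: 59.9
```

Call:
servo_tool --increments '[{"hand": 0, "dx": 0, "dy": 0.06, "dz": 0, "wx": 0, "wy": 0, "wz": 0}, {"hand": 0, "dx": 0, "dy": 0.1, "dz": 0, "wx": 0, "wy": 0, "wz": 0}, {"hand": 0, "dx": 0, "dy": 0.122, "dz": 0, "wx": 0, "wy": 0, "wz": 0}, {"hand": 0, "dx": 0, "dy": 0.122, "dz": 0, "wx": 0, "wy": 0, "wz": 0}, {"hand": 0, "dx": 0, "dy": 0.122, "dz": 0, "wx": 0, "wy": 0, "wz": 0}]'

```text
clock: 5.78
position: [450.0, 28.8, 110.9]
orientation: [-0.0, 0.706, 0.708, -0.001]
ft_force: [-0.2, -0.7, -2.0]
width: 25.3
finger_force: 59.9
```

```bash
python3 - <<'E'
from h import *
arm.camera('side')
s,p=wrist(); print(s['position'],s['orientation'],s['ft_force'])
a=arm.camera('top')
f=lambda x,k:cv2.resize(x,None,fx=k,fy=k,interpolation=cv2.INTER_CUBIC)
out=np.zeros((560,800,3),np.uint8)
im=p['img'][:,:,::-1].copy()
out[:300,:480]=cv2.resize(im,(480,300))
out[:,490:800]=f(a['img'][125:237,275:337,::-1],5)[:560,:310]
b=arm.camera('side')
out[305:555,:480]=cv2.resize(b['img'][110:260,190:478,::-1],(480,250))
cv2.imwrite('pics/c3.png',out)
E
```

```text
[450.19608719  27.66511172 111.03185313] [ 1.38885576e-04  7.07022235e-01  7.07190979e-01 -6.78161276e-04] [-0.1356084  -1.67885196 -2.94026302]
```

View pics/c3.png

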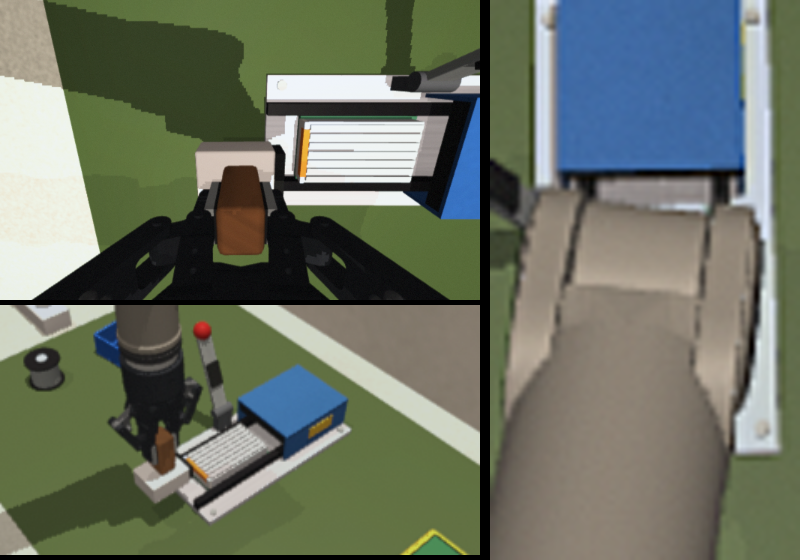

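The tapper is held straight, with its nose at (280,170) behind the module's orange tail (303,150) and in line with the channel. I'll lower it into the channel and advance slowly, but only through the zone that is certainly free of the stop.

Call:
servo_tool --increments '[{"hand": 0, "dx": 0, "dy": 0.002, "dz": -0.03, "wx": 0, "wy": 0, "wz": 0}, {"hand": 0, "dx": 0, "dy": 0.002, "dz": -0.06, "wx": 0, "wy": 0, "wz": 0}, {"hand": 0, "dx": 0, "dy": 0.002, "dz": -0.088, "wx": 0, "wy": 0, "wz": 0}, {"hand": 0, "dx": 0, "dy": 0.002, "dz": -0.088, "wx": 0, "wy": 0, "wz": 0}, {"hand": 0, "dx": 0, "dy": 0.002, "dz": -0.088, "wx": 0, "wy": 0, "wz": 0}]'

```text
clock: 6.4
position: [450.0, 28.7, 67.0]
orientation: [-0.0, 0.707, 0.707, -0.001]
ft_force: [0.4, 0.2, -2.3]
width: 25.3
finger_force: 59.7
```

Call:
servo_tool --increments '[{"hand": 0, "dx": 0.008, "dy": 0, "dz": 0, "wx": 0, "wy": 0, "wz": 0}, {"hand": 0, "dx": 0.016, "dy": 0, "dz": 0, "wx": 0, "wy": 0, "wz": 0}, {"hand": 0, "dx": 0.024, "dy": 0, "dz": 0, "wx": 0, "wy": 0, "wz": 0}, {"hand": 0, "dx": 0.028, "dy": 0, "dz": 0, "wx": 0, "wy": 0, "wz": 0}, {"hand": 0, "dx": 0.032, "dy": 0, "dz": 0, "wx": 0, "wy": 0, "wz": 0}]'

```text
clock: 6.82
position: [467.5, 29.9, 67.8]
orientation: [0.0, 0.707, 0.708, 0.0]
ft_force: [-0.9, -0.4, -2.3]
width: 25.3
finger_force: 59.8
```

Call:
servo_tool --increments '[{"hand": 0, "dx": 0.004, "dy": 0, "dz": 0, "wx": 0, "wy": 0, "wz": 0}, {"hand": 0, "dx": 0.008, "dy": 0, "dz": 0, "wx": 0, "wy": 0, "wz": 0}, {"hand": 0, "dx": 0.012, "dy": 0, "dz": 0, "wx": 0, "wy": 0, "wz": 0}, {"hand": 0, "dx": 0.016, "dy": 0, "dz": 0, "wx": 0, "wy": 0, "wz": 0}, {"hand": 0, "dx": 0.02, "dy": 0, "dz": 0, "wx": 0, "wy": 0, "wz": 0}]'

```text
clock: 7.23
position: [476.7, 29.9, 67.3]
orientation: [-0.0, 0.707, 0.707, -0.0]
ft_force: [-2.3, 0.2, -2.2]
width: 25.5
finger_force: 59.9
```

Call:
servo_tool --increments '[{"hand": 0, "dx": 0.004, "dy": 0, "dz": 0, "wx": 0, "wy": 0, "wz": 0}, {"hand": 0, "dx": 0.008, "dy": 0, "dz": 0, "wx": 0, "wy": 0, "wz": 0}, {"hand": 0, "dx": 0.012, "dy": 0, "dz": 0, "wx": 0, "wy": 0, "wz": 0}, {"hand": 0, "dx": 0.016, "dy": 0, "dz": 0, "wx": 0, "wy": 0, "wz": 0}, {"hand": 0, "dx": 0.02, "dy": 0, "dz": 0, "wx": 0, "wy": 0, "wz": 0}]'

```text
clock: 7.65
position: [486.7, 29.9, 67.1]
orientation: [-0.0, 0.707, 0.708, -0.0]
ft_force: [-0.8, -0.8, -2.2]
width: 25.4
finger_force: 59.8
```

Call:
servo_tool --increments '[{"hand": 0, "dx": 0.004, "dy": 0, "dz": 0, "wx": 0, "wy": 0, "wz": 0}, {"hand": 0, "dx": 0.008, "dy": 0, "dz": 0, "wx": 0, "wy": 0, "wz": 0}, {"hand": 0, "dx": 0.012, "dy": 0, "dz": 0, "wx": 0, "wy": 0, "wz": 0}, {"hand": 0, "dx": 0.016, "dy": 0, "dz": 0, "wx": 0, "wy": 0, "wz": 0}, {"hand": 0, "dx": 0.02, "dy": 0, "dz": 0, "wx": 0, "wy": 0, "wz": 0}]'

```text
clock: 8.07
position: [496.9, 29.9, 67.3]
orientation: [0.0, 0.707, 0.708, 0.0]
ft_force: [-0.9, -0.0, -3.1]
width: 25.1
finger_force: 59.8
```

```bash
python3 - <<'E'
from h import *
L=[]
for _ in range(2):
    s=arm.sense();L.append(np.r_[s['position'],s['ft_force'],s['moment']]); p=arm.camera('side')
s,p=wrist();save(p,'w4')
L.append(np.r_[s['position'],s['ft_force'],s['moment']])
print(np.round(L,2)); print(s['clock'])
E
```

```text
[[ 4.9685e+02  2.9850e+01  6.7290e+01 -9.1000e-01 -3.0000e-02 -3.0600e+00
   2.0000e-02  2.2000e-01 -2.0000e-02]
 [ 4.9743e+02  2.9840e+01  6.7370e+01 -2.8000e-01 -6.3000e-01 -2.0600e+00
  -0.0000e+00  1.5000e-01  1.0000e-02]
 [ 4.9743e+02  2.9830e+01  6.7450e+01  5.8000e-01  9.3000e-01 -1.2600e+00
  -1.0000e-02  8.0000e-02  1.0000e-02]]
8.1667
```

View pics/w4.png

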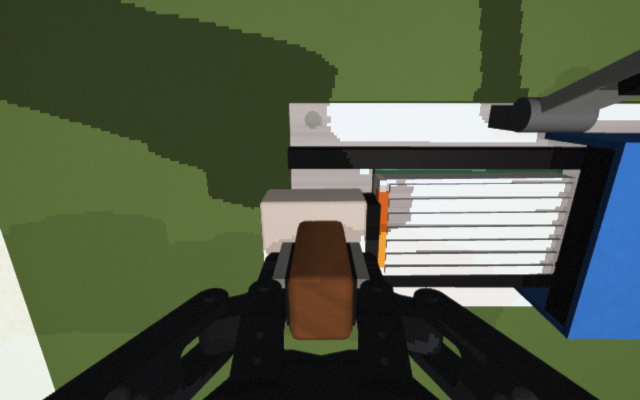

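The nose (375,230) is at the module's tail with the orange strip (383,230), and light pushing shows about 1–2 N. I'll advance 6 mm more, still inside the free zone, and check where the module is.

Call:
servo_tool --increments '[{"hand": 0, "dx": 0.004, "dy": 0, "dz": 0, "wx": 0, "wy": 0, "wz": 0}, {"hand": 0, "dx": 0.008, "dy": 0, "dz": 0, "wx": 0, "wy": 0, "wz": 0}, {"hand": 0, "dx": 0.012, "dy": 0, "dz": 0, "wx": 0, "wy": 0, "wz": 0}, {"hand": 0, "dx": 0.012, "dy": 0, "dz": 0, "wx": 0, "wy": 0, "wz": 0}]'

```text
clock: 8.55
position: [503.3, 29.8, 67.3]
orientation: [0.0, 0.707, 0.707, 0.0]
ft_force: [-1.3, -0.6, -2.6]
width: 25.2
finger_force: 59.8
```

```bash
python3 - <<'E'
from h import *
arm.camera('side');s,p=wrist()
hsv=cv2.cvtColor(p['img'],cv2.COLOR_RGB2HSV)
m=cv2.inRange(hsv,(5,180,150),(22,255,255)); m[:, :360]=0;m[:, 420:]=0
v,u=np.where(m>0);print('orange cols',u.min(),u.max(),'rows',v.min(),v.max(),len(u))
for c in(u.min(),u.max()):
    print([np.round(ray(p,c,r,z)[:2],1).tolist() for r,z in((v.min(),36),(v.max(),36))])
print('nose px',proj(p,[s['position'][0]+35,30,42]),'mouth/rails',proj(p,[639,66,25]),proj(p,[474,66,25]))
print(np.round(s['position'],1),s['ft_force'])
E
```

```text
orange cols 378 388 rows 192 266 528
[[537.3, 56.4], [540.2, 6.7]]
[[543.3, 56.4], [546.7, 6.7]]
nose px [378.80575778 236.76128838] mouth/rails [539.04942363 172.4079824 ] [273.72117319 172.11886559]
[503.3  29.8  67.4] [-0.49612675 -0.66802561 -2.23401016]
```

Call:
servo_tool --increments '[{"hand": 0, "dx": 0.002, "dy": 0, "dz": 0, "wx": 0, "wy": 0, "wz": 0}, {"hand": 0, "dx": 0.004, "dy": 0, "dz": 0, "wx": 0, "wy": 0, "wz": 0}, {"hand": 0, "dx": 0.004, "dy": 0, "dz": 0, "wx": 0, "wy": 0, "wz": 0}]'

```text
clock: 8.9
position: [504.7, 29.8, 67.2]
orientation: [0.0, 0.707, 0.707, -0.0]
ft_force: [-1.2, -0.1, -2.6]
width: 25.5
finger_force: 59.8
```

```bash
cat > f.py <<'E'
from h import *
L=[]
for _ in range(4):
    s=arm.sense();L.append([s['position'][0],s['ft_force'][0],s['moment'][1]]);arm.camera('side')
print(np.round(np.mean(L,0),2),np.round(L[-1],2))
E
python3 f.py
```

```text
[ 5.0471e+02 -1.1700e+00  2.4000e-01] [ 5.0469e+02 -1.0900e+00  1.9000e-01]
```

Call:
servo_tool --increments '[{"hand": 0, "dx": 0.002, "dy": 0, "dz": 0, "wx": 0, "wy": 0, "wz": 0}, {"hand": 0, "dx": 0.004, "dy": 0, "dz": 0, "wx": 0, "wy": 0, "wz": 0}, {"hand": 0, "dx": 0.004, "dy": 0, "dz": 0, "wx": 0, "wy": 0, "wz": 0}]'

```text
clock: 9.35
position: [507.0, 29.9, 67.3]
orientation: [0.0, 0.707, 0.708, 0.0]
ft_force: [-0.3, -0.2, -2.1]
width: 25.3
finger_force: 59.8
```

```bash
python3 f.py
```

```text
[ 5.07e+02 -4.20e-01  1.30e-01] [ 5.0699e+02 -5.8000e-01  1.0000e-01]
```

Call:
servo_tool --increments '[{"hand": 0, "dx": 0.002, "dy": 0, "dz": 0, "wx": 0, "wy": 0, "wz": 0}, {"hand": 0, "dx": 0.004, "dy": 0, "dz": 0, "wx": 0, "wy": 0, "wz": 0}, {"hand": 0, "dx": 0.004, "dy": 0, "dz": 0, "wx": 0, "wy": 0, "wz": 0}]'

```text
clock: 9.8
position: [508.8, 29.8, 67.3]
orientation: [0.0, 0.707, 0.707, -0.0]
ft_force: [-0.6, -0.5, -2.7]
width: 25.2
finger_force: 59.8
```

```bash
python3 f.py
```

```text
[ 5.0879e+02 -1.1700e+00  2.6000e-01] [ 5.0879e+02 -5.2000e-01  2.3000e-01]
```

Call:
servo_tool --increments '[{"hand": 0, "dx": 0.002, "dy": 0, "dz": 0, "wx": 0, "wy": 0, "wz": 0}, {"hand": 0, "dx": 0.004, "dy": 0, "dz": 0, "wx": 0, "wy": 0, "wz": 0}, {"hand": 0, "dx": 0.004, "dy": 0, "dz": 0, "wx": 0, "wy": 0, "wz": 0}]'

```text
clock: 10.25
position: [511.0, 29.8, 67.3]
orientation: [0.0, 0.707, 0.707, 0.0]
ft_force: [-0.5, 0.5, -2.0]
width: 25.2
finger_force: 59.8
```

```bash
python3 f.py
```

```text
[ 5.1096e+02 -8.2000e-01  1.5000e-01] [ 5.1098e+02 -8.8000e-01  1.6000e-01]
```

Call:
servo_tool --increments '[{"hand": 0, "dx": 0.002, "dy": 0, "dz": 0, "wx": 0, "wy": 0, "wz": 0}, {"hand": 0, "dx": 0.004, "dy": 0, "dz": 0, "wx": 0, "wy": 0, "wz": 0}, {"hand": 0, "dx": 0.004, "dy": 0, "dz": 0, "wx": 0, "wy": 0, "wz": 0}]'

```text
clock: 10.7
position: [512.8, 29.9, 67.3]
orientation: [0.0, 0.707, 0.708, 0.0]
ft_force: [-1.3, 0.0, -1.8]
width: 25.7
finger_force: 59.8
```

```bash
python3 f.py
```

```text
[ 5.1283e+02 -7.6000e-01  2.3000e-01] [ 5.1282e+02 -7.8000e-01  1.8000e-01]
```

Call:
servo_tool --increments '[{"hand": 0, "dx": 0.002, "dy": 0, "dz": 0, "wx": 0, "wy": 0, "wz": 0}, {"hand": 0, "dx": 0.004, "dy": 0, "dz": 0, "wx": 0, "wy": 0, "wz": 0}, {"hand": 0, "dx": 0.004, "dy": 0, "dz": 0, "wx": 0, "wy": 0, "wz": 0}]'

```text
clock: 11.15
position: [514.9, 29.8, 67.3]
orientation: [0.0, 0.707, 0.707, 0.0]
ft_force: [0.1, 0.0, -1.9]
width: 25.4
finger_force: 59.8
```

```bash
python3 f.py
```

```text
[ 5.1493e+02 -4.4000e-01  1.8000e-01] [ 5.1493e+02 -5.7000e-01  1.6000e-01]
```

Call:
servo_tool --increments '[{"hand": 0, "dx": 0.002, "dy": 0, "dz": 0, "wx": 0, "wy": 0, "wz": 0}, {"hand": 0, "dx": 0.004, "dy": 0, "dz": 0, "wx": 0, "wy": 0, "wz": 0}, {"hand": 0, "dx": 0.004, "dy": 0, "dz": 0, "wx": 0, "wy": 0, "wz": 0}]'

```text
clock: 11.6
position: [516.9, 29.9, 67.3]
orientation: [0.0, 0.707, 0.707, 0.0]
ft_force: [-1.1, -0.3, -2.2]
width: 25.3
finger_force: 59.8
```

```bash
python3 f.py
```

```text
[ 5.1685e+02 -6.7000e-01  2.3000e-01] [ 5.1685e+02 -2.4000e-01  1.6000e-01]
```

Call:
servo_tool --increments '[{"hand": 0, "dx": 0.002, "dy": 0, "dz": 0, "wx": 0, "wy": 0, "wz": 0}, {"hand": 0, "dx": 0.004, "dy": 0, "dz": 0, "wx": 0, "wy": 0, "wz": 0}, {"hand": 0, "dx": 0.004, "dy": 0, "dz": 0, "wx": 0, "wy": 0, "wz": 0}]'

```text
clock: 12.05
position: [519.0, 29.8, 67.3]
orientation: [0.0, 0.707, 0.707, 0.0]
ft_force: [-0.9, 0.9, -2.1]
width: 25.3
finger_force: 59.8
```

```bash
python3 f.py
```

```text
[ 5.1892e+02 -9.2000e-01  1.9000e-01] [ 5.1893e+02 -2.9000e-01  1.3000e-01]
```

Call:
servo_tool --increments '[{"hand": 0, "dx": 0.002, "dy": 0, "dz": 0, "wx": 0, "wy": 0, "wz": 0}, {"hand": 0, "dx": 0.004, "dy": 0, "dz": 0, "wx": 0, "wy": 0, "wz": 0}, {"hand": 0, "dx": 0.004, "dy": 0, "dz": 0, "wx": 0, "wy": 0, "wz": 0}]'

```text
clock: 12.5
position: [520.9, 29.9, 67.3]
orientation: [0.0, 0.707, 0.707, 0.0]
ft_force: [-1.1, -0.2, -0.8]
width: 25.3
finger_force: 59.8
```

```bash
python3 f.py
```

```text
[ 5.2087e+02 -9.9000e-01  2.1000e-01] [ 5.2086e+02 -7.5000e-01  2.3000e-01]
```

Call:
servo_tool --increments '[{"hand": 0, "dx": 0.002, "dy": 0, "dz": 0, "wx": 0, "wy": 0, "wz": 0}, {"hand": 0, "dx": 0.004, "dy": 0, "dz": 0, "wx": 0, "wy": 0, "wz": 0}, {"hand": 0, "dx": 0.004, "dy": 0, "dz": 0, "wx": 0, "wy": 0, "wz": 0}]'

```text
clock: 12.95
position: [522.9, 29.9, 67.3]
orientation: [0.0, 0.707, 0.708, 0.0]
ft_force: [-0.8, -0.4, -2.2]
width: 25.7
finger_force: 59.8
```

```bash
python3 f.py
```

```text
[ 5.229e+02 -1.070e+00  1.900e-01] [ 5.2289e+02 -4.7000e-01  1.4000e-01]
```

Call:
servo_tool --increments '[{"hand": 0, "dx": 0.002, "dy": 0, "dz": 0, "wx": 0, "wy": 0, "wz": 0}, {"hand": 0, "dx": 0.004, "dy": 0, "dz": 0, "wx": 0, "wy": 0, "wz": 0}, {"hand": 0, "dx": 0.004, "dy": 0, "dz": 0, "wx": 0, "wy": 0, "wz": 0}]'

```text
clock: 13.4
position: [524.9, 29.8, 67.3]
orientation: [0.0, 0.707, 0.707, 0.0]
ft_force: [-1.5, 0.4, -1.8]
width: 25.3
finger_force: 59.8
```

```bash
python3 f.py
```

```text
[ 5.2487e+02 -8.5000e-01  2.0000e-01] [ 5.2486e+02 -9.2000e-01  1.3000e-01]
```

Call:
servo_tool --increments '[{"hand": 0, "dx": 0.002, "dy": 0, "dz": 0, "wx": 0, "wy": 0, "wz": 0}, {"hand": 0, "dx": 0.004, "dy": 0, "dz": 0, "wx": 0, "wy": 0, "wz": 0}, {"hand": 0, "dx": 0.004, "dy": 0, "dz": 0, "wx": 0, "wy": 0, "wz": 0}]'

```text
clock: 13.85
position: [526.9, 29.9, 67.3]
orientation: [0.0, 0.707, 0.708, 0.0]
ft_force: [-1.2, 0.3, -2.4]
width: 25.8
finger_force: 59.8
```

```bash
python3 f.py
```

```text
[ 5.269e+02 -7.200e-01  2.000e-01] [5.269e+02 2.500e-01 1.700e-01]
```

Call:
servo_tool --increments '[{"hand": 0, "dx": 0.002, "dy": 0, "dz": 0, "wx": 0, "wy": 0, "wz": 0}, {"hand": 0, "dx": 0.004, "dy": 0, "dz": 0, "wx": 0, "wy": 0, "wz": 0}, {"hand": 0, "dx": 0.004, "dy": 0, "dz": 0, "wx": 0, "wy": 0, "wz": 0}]'

```text
clock: 14.3
position: [528.9, 29.9, 67.3]
orientation: [0.0, 0.707, 0.707, 0.0]
ft_force: [-1.7, 0.2, -2.7]
width: 25.1
finger_force: 59.8
```

```bash
python3 f.py
```

```text
[ 5.2888e+02 -1.0700e+00  2.0000e-01] [ 5.2887e+02 -4.6000e-01  1.6000e-01]
```

Call:
servo_tool --increments '[{"hand": 0, "dx": 0.002, "dy": 0, "dz": 0, "wx": 0, "wy": 0, "wz": 0}, {"hand": 0, "dx": 0.004, "dy": 0, "dz": 0, "wx": 0, "wy": 0, "wz": 0}, {"hand": 0, "dx": 0.004, "dy": 0, "dz": 0, "wx": 0, "wy": 0, "wz": 0}]'

```text
clock: 14.75
position: [530.9, 29.9, 67.3]
orientation: [0.0, 0.707, 0.708, 0.0]
ft_force: [-1.0, -0.1, -2.1]
width: 25.5
finger_force: 59.8
```

```bash
python3 f.py
```

```text
[ 5.3089e+02 -5.9000e-01  2.1000e-01] [ 5.309e+02 -6.200e-01  1.400e-01]
```

Call:
servo_tool --increments '[{"hand": 0, "dx": 0.002, "dy": 0, "dz": 0, "wx": 0, "wy": 0, "wz": 0}, {"hand": 0, "dx": 0.004, "dy": 0, "dz": 0, "wx": 0, "wy": 0, "wz": 0}, {"hand": 0, "dx": 0.004, "dy": 0, "dz": 0, "wx": 0, "wy": 0, "wz": 0}]'

```text
clock: 15.2
position: [532.9, 29.8, 67.3]
orientation: [0.0, 0.707, 0.708, 0.0]
ft_force: [-1.0, 0.3, -3.1]
width: 25.2
finger_force: 59.8
```

```bash
python3 f.py
```

```text
[ 5.3289e+02 -8.1000e-01  2.0000e-01] [ 5.329e+02 -5.600e-01  1.900e-01]
```

Call:
servo_tool --increments '[{"hand": 0, "dx": 0.002, "dy": 0, "dz": 0, "wx": 0, "wy": 0, "wz": 0}, {"hand": 0, "dx": 0.004, "dy": 0, "dz": 0, "wx": 0, "wy": 0, "wz": 0}, {"hand": 0, "dx": 0.004, "dy": 0, "dz": 0, "wx": 0, "wy": 0, "wz": 0}]'

```text
clock: 15.65
position: [534.9, 29.9, 67.3]
orientation: [0.0, 0.707, 0.707, 0.0]
ft_force: [-0.9, 0.3, -1.5]
width: 25.6
finger_force: 59.8
```

```bash
python3 f.py
```

```text
[ 5.3488e+02 -6.9000e-01  1.9000e-01] [ 5.3489e+02 -3.2000e-01  1.4000e-01]
```

Call:
servo_tool --increments '[{"hand": 0, "dx": 0.002, "dy": 0, "dz": 0, "wx": 0, "wy": 0, "wz": 0}, {"hand": 0, "dx": 0.004, "dy": 0, "dz": 0, "wx": 0, "wy": 0, "wz": 0}, {"hand": 0, "dx": 0.004, "dy": 0, "dz": 0, "wx": 0, "wy": 0, "wz": 0}]'

```text
clock: 16.1
position: [536.9, 29.9, 67.3]
orientation: [0.0, 0.707, 0.707, 0.0]
ft_force: [-1.0, 0.3, -1.5]
width: 25.5
finger_force: 59.8
```

```bash
python3 f.py
```

```text
[ 5.3688e+02 -1.1300e+00  1.9000e-01] [ 5.3688e+02 -9.1000e-01  1.6000e-01]
```

Call:
servo_tool --increments '[{"hand": 0, "dx": 0.002, "dy": 0, "dz": 0, "wx": 0, "wy": 0, "wz": 0}, {"hand": 0, "dx": 0.004, "dy": 0, "dz": 0, "wx": 0, "wy": 0, "wz": 0}, {"hand": 0, "dx": 0.004, "dy": 0, "dz": 0, "wx": 0, "wy": 0, "wz": 0}]'

```text
clock: 16.55
position: [538.9, 29.8, 67.3]
orientation: [0.0, 0.707, 0.707, 0.0]
ft_force: [-1.0, -0.7, -2.0]
width: 25.3
finger_force: 59.8
```

```bash
python3 f.py
```

```text
[ 5.3889e+02 -9.7000e-01  2.0000e-01] [ 5.389e+02 -5.300e-01  1.700e-01]
```

Call:
servo_tool --increments '[{"hand": 0, "dx": 0.002, "dy": 0, "dz": 0, "wx": 0, "wy": 0, "wz": 0}, {"hand": 0, "dx": 0.004, "dy": 0, "dz": 0, "wx": 0, "wy": 0, "wz": 0}, {"hand": 0, "dx": 0.004, "dy": 0, "dz": 0, "wx": 0, "wy": 0, "wz": 0}]'

```text
clock: 17.0
position: [540.9, 29.9, 67.3]
orientation: [0.0, 0.707, 0.707, 0.0]
ft_force: [-0.4, -0.7, -2.5]
width: 25.5
finger_force: 59.8
```

```bash
python3 f.py
```

```text
[ 5.4088e+02 -6.0000e-01  1.8000e-01] [ 5.4087e+02 -5.7000e-01  1.8000e-01]
```

Call:
servo_tool --increments '[{"hand": 0, "dx": 0.002, "dy": 0, "dz": 0, "wx": 0, "wy": 0, "wz": 0}, {"hand": 0, "dx": 0.004, "dy": 0, "dz": 0, "wx": 0, "wy": 0, "wz": 0}, {"hand": 0, "dx": 0.004, "dy": 0, "dz": 0, "wx": 0, "wy": 0, "wz": 0}]'

```text
clock: 17.45
position: [542.9, 29.8, 67.3]
orientation: [0.0, 0.707, 0.707, 0.0]
ft_force: [-0.6, -0.5, -1.8]
width: 25.5
finger_force: 59.8
```

```bash
python3 f.py
```

```text
[ 5.4289e+02 -9.0000e-01  2.2000e-01] [ 5.4288e+02 -3.8000e-01  1.8000e-01]
```

Call:
servo_tool --increments '[{"hand": 0, "dx": 0.002, "dy": 0, "dz": 0, "wx": 0, "wy": 0, "wz": 0}, {"hand": 0, "dx": 0.004, "dy": 0, "dz": 0, "wx": 0, "wy": 0, "wz": 0}, {"hand": 0, "dx": 0.004, "dy": 0, "dz": 0, "wx": 0, "wy": 0, "wz": 0}]'

```text
clock: 17.9
position: [544.9, 29.9, 67.3]
orientation: [0.0, 0.707, 0.707, 0.0]
ft_force: [-0.4, -0.1, -1.9]
width: 25.1
finger_force: 59.8
```

```bash
python3 f.py
```

```text
[ 5.4489e+02 -5.9000e-01  2.2000e-01] [ 5.4489e+02 -3.0000e-01  1.5000e-01]
```

Call:
servo_tool --increments '[{"hand": 0, "dx": 0.002, "dy": 0, "dz": 0, "wx": 0, "wy": 0, "wz": 0}, {"hand": 0, "dx": 0.004, "dy": 0, "dz": 0, "wx": 0, "wy": 0, "wz": 0}, {"hand": 0, "dx": 0.004, "dy": 0, "dz": 0, "wx": 0, "wy": 0, "wz": 0}]'

```text
clock: 18.35
position: [546.9, 29.8, 67.3]
orientation: [0.0, 0.707, 0.707, 0.0]
ft_force: [-1.6, -0.2, -3.1]
width: 25.6
finger_force: 59.8
```

```bash
python3 f.py; python3 -c "
from h import *
s,p=wrist();save(p,'w5')"
```

```text
[ 5.4688e+02 -1.2500e+00  2.1000e-01] [ 5.4687e+02 -1.2200e+00  1.5000e-01]
```

View pics/w5.png

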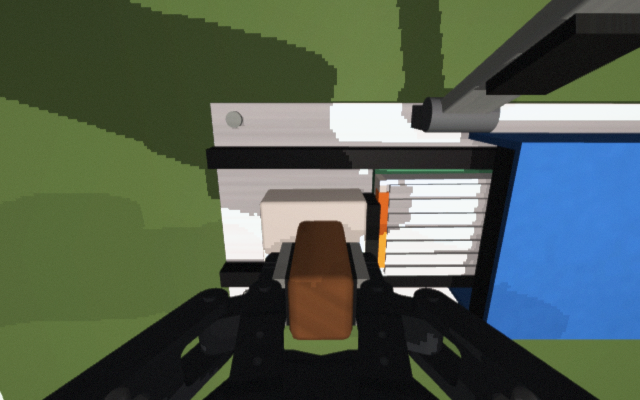

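The nose (375,230) is still square on the tail, the module slides under the hood, and the stop has not been reached yet.

Call:
servo_tool --increments '[{"hand": 0, "dx": 0.002, "dy": 0, "dz": 0, "wx": 0, "wy": 0, "wz": 0}, {"hand": 0, "dx": 0.004, "dy": 0, "dz": 0, "wx": 0, "wy": 0, "wz": 0}, {"hand": 0, "dx": 0.004, "dy": 0, "dz": 0, "wx": 0, "wy": 0, "wz": 0}]'

```text
clock: 18.85
position: [548.8, 29.8, 67.3]
orientation: [0.0, 0.707, 0.708, 0.0]
ft_force: [-1.0, -0.8, -1.3]
width: 25.6
finger_force: 59.8
```

```bash
python3 f.py
```

```text
[ 5.4884e+02 -8.7000e-01  2.0000e-01] [ 5.4883e+02 -4.5000e-01  2.0000e-01]
```

Call:
servo_tool --increments '[{"hand": 0, "dx": 0.002, "dy": 0, "dz": 0, "wx": 0, "wy": 0, "wz": 0}, {"hand": 0, "dx": 0.004, "dy": 0, "dz": 0, "wx": 0, "wy": 0, "wz": 0}, {"hand": 0, "dx": 0.004, "dy": 0, "dz": 0, "wx": 0, "wy": 0, "wz": 0}]'

```text
clock: 19.3
position: [550.9, 29.8, 67.3]
orientation: [0.0, 0.707, 0.707, 0.0]
ft_force: [-0.3, -0.3, -2.2]
width: 25.6
finger_force: 59.8
```

```bash
python3 f.py
```

```text
[ 5.5091e+02 -3.8000e-01  2.0000e-01] [ 5.5092e+02 -7.4000e-01  1.8000e-01]
```

Call:
servo_tool --increments '[{"hand": 0, "dx": 0.002, "dy": 0, "dz": 0, "wx": 0, "wy": 0, "wz": 0}, {"hand": 0, "dx": 0.004, "dy": 0, "dz": 0, "wx": 0, "wy": 0, "wz": 0}, {"hand": 0, "dx": 0.004, "dy": 0, "dz": 0, "wx": 0, "wy": 0, "wz": 0}]'

```text
clock: 19.75
position: [552.9, 29.8, 67.3]
orientation: [0.0, 0.707, 0.708, 0.0]
ft_force: [-0.7, -0.3, -1.7]
width: 25.5
finger_force: 59.8
```

```bash
python3 f.py
```

```text
[ 5.5286e+02 -9.3000e-01  2.1000e-01] [ 5.5286e+02 -6.1000e-01  1.6000e-01]
```

Call:
servo_tool --increments '[{"hand": 0, "dx": 0.002, "dy": 0, "dz": 0, "wx": 0, "wy": 0, "wz": 0}, {"hand": 0, "dx": 0.004, "dy": 0, "dz": 0, "wx": 0, "wy": 0, "wz": 0}, {"hand": 0, "dx": 0.004, "dy": 0, "dz": 0, "wx": 0, "wy": 0, "wz": 0}]'

```text
clock: 20.2
position: [554.9, 29.9, 67.3]
orientation: [0.0, 0.707, 0.708, 0.0]
ft_force: [-0.6, 1.0, -2.3]
width: 25.4
finger_force: 59.8
```

```bash
python3 f.py
```

```text
[ 5.549e+02 -5.300e-01  2.100e-01] [ 5.5489e+02 -8.8000e-01  1.7000e-01]
```

Call:
servo_tool --increments '[{"hand": 0, "dx": 0.002, "dy": 0, "dz": 0, "wx": 0, "wy": 0, "wz": 0}, {"hand": 0, "dx": 0.004, "dy": 0, "dz": 0, "wx": 0, "wy": 0, "wz": 0}, {"hand": 0, "dx": 0.004, "dy": 0, "dz": 0, "wx": 0, "wy": 0, "wz": 0}]'

```text
clock: 20.65
position: [555.9, 29.8, 67.2]
orientation: [-0.001, 0.707, 0.707, -0.001]
ft_force: [-2.3, 0.0, -0.1]
width: 25.3
finger_force: 60.1
```

```bash
python3 f.py
```

```text
[555.93  -3.17   0.78] [555.94  -3.43   0.86]
```

Contact: the force jumped and the arm lags by 1 mm. A 0.5 mm nudge will confirm it.

Call:
servo_tool --increments '[{"hand": 0, "dx": 0.001, "dy": 0, "dz": 0, "wx": 0, "wy": 0, "wz": 0}, {"hand": 0, "dx": 0.001, "dy": 0, "dz": 0, "wx": 0, "wy": 0, "wz": 0}, {"hand": 0, "dx": 0.001, "dy": 0, "dz": 0, "wx": 0, "wy": 0, "wz": 0}]'

```text
clock: 21.1
position: [556.0, 29.9, 67.1]
orientation: [-0.001, 0.707, 0.707, -0.001]
ft_force: [-5.5, -0.7, 0.5]
width: 25.1
finger_force: 60.2
```

```bash
python3 f.py
```

```text
[555.99  -5.04   1.19] [555.97  -5.33   1.24]
```

The position didn't move at 5 N, so the module is home against the stop. I'll back off and set the tapper down beside the dock at about (450, -140).

Call:
servo_tool --increments '[{"hand": 0, "dx": -0.02, "dy": 0, "dz": 0, "wx": 0, "wy": 0, "wz": 0}, {"hand": 0, "dx": -0.09, "dy": 0, "dz": 0, "wx": 0, "wy": 0, "wz": 0}, {"hand": 0, "dx": -0.16, "dy": 0, "dz": 0.02, "wx": 0, "wy": 0, "wz": 0}, {"hand": 0, "dx": -0.18, "dy": 0, "dz": 0.08, "wx": 0, "wy": 0, "wz": 0}, {"hand": 0, "dx": -0.18, "dy": 0, "dz": 0.08, "wx": 0, "wy": 0, "wz": 0}]'

```text
clock: 21.72
position: [466.7, 29.6, 109.8]
orientation: [0.001, 0.707, 0.707, 0.003]
ft_force: [1.8, 0.3, -0.6]
width: 25.3
finger_force: 60.4
```

Call:
servo_tool --increments '[{"hand": 0, "dx": -0.01, "dy": -0.07, "dz": 0, "wx": 0, "wy": 0, "wz": 0}, {"hand": 0, "dx": -0.02, "dy": -0.14, "dz": 0, "wx": 0, "wy": 0, "wz": 0}, {"hand": 0, "dx": -0.03, "dy": -0.21, "dz": 0, "wx": 0, "wy": 0, "wz": 0}, {"hand": 0, "dx": -0.04, "dy": -0.28, "dz": 0, "wx": 0, "wy": 0, "wz": 0}, {"hand": 0, "dx": -0.04, "dy": -0.34, "dz": 0, "wx": 0, "wy": 0, "wz": 0}]'

```text
clock: 22.13
position: [448.2, -143.6, 107.9]
orientation: [0.002, 0.707, 0.707, 0.001]
ft_force: [0.5, 0.4, -2.4]
width: 25.5
finger_force: 60.3
```

Call:
servo_tool --increments '[{"hand": 0, "dx": 0, "dy": 0, "dz": -0.04, "wx": 0, "wy": 0, "wz": 0}, {"hand": 0, "dx": 0, "dy": 0, "dz": -0.08, "wx": 0, "wy": 0, "wz": 0}, {"hand": 0, "dx": 0, "dy": 0, "dz": -0.1, "wx": 0, "wy": 0, "wz": 0}, {"hand": 0, "dx": 0, "dy": 0, "dz": -0.108, "wx": 0, "wy": 0, "wz": 0}, {"hand": 0, "dx": 0, "dy": 0, "dz": -0.108, "wx": 0, "wy": 0, "wz": 0}]'

```text
clock: 22.55
position: [448.1, -140.6, 53.3]
orientation: [0.001, 0.707, 0.708, -0.0]
ft_force: [-0.7, 0.3, -1.6]
width: 25.7
finger_force: 60.4
```

```bash
python3 - <<'E'
from h import *
for _ in range(3):arm.camera('top')
s=arm.sense();print(s['position'],s['orientation'],s['ft_force'],s['clock'])
E
```

```text
[ 448.50104648 -140.13884409   53.79996432] [1.12651274e-03 7.06331674e-01 7.07879962e-01 5.06984420e-04] [-0.55978208  0.54685112 -1.91353777] 22.7
```

Call:
servo_tool --increments '[{"hand": 0, "dx": 0, "dy": 0, "dz": -0.002, "wx": 0, "wy": 0, "wz": 0}, {"hand": 0, "dx": 0, "dy": 0, "dz": -0.003, "wx": 0, "wy": 0, "wz": 0}, {"hand": 0, "dx": 0, "dy": 0, "dz": -0.003, "wx": 0, "wy": 0, "wz": 0}]'

```text
clock: 22.95
position: [448.2, -140.1, 52.6]
orientation: [0.001, 0.706, 0.708, 0.001]
ft_force: [0.2, 0.3, 4.4]
width: 25.7
finger_force: 60.9
```

```bash
python3 - <<'E'
from h import *
arm.camera('top')
s=arm.sense();print(s['position'],s['orientation'],s['ft_force'],s['clock'])
E
```

```text
[ 448.29136346 -140.07035253   52.63879035] [0.00079582 0.7065005  0.70771166 0.00078837] [0.43012518 0.83968577 4.3270324 ] 23.0
```

The tapper is standing on the bench. I'll release it, rise, close the fingers and go to the outer side of the clamp arm.

Call:
servo_tool --increments '[{"hand": 1, "dx": 0, "dy": 0, "dz": 0, "wx": 0, "wy": 0, "wz": 0}, {"hand": 1, "dx": 0, "dy": 0, "dz": 0, "wx": 0, "wy": 0, "wz": 0}, {"hand": 1, "dx": 0, "dy": 0, "dz": 0, "wx": 0, "wy": 0, "wz": 0}, {"hand": 1, "dx": 0, "dy": 0, "dz": 0, "wx": 0, "wy": 0, "wz": 0}, {"hand": 1, "dx": 0, "dy": 0, "dz": 0, "wx": 0, "wy": 0, "wz": 0}]'

```text
clock: 23.42
position: [447.0, -140.2, 51.7]
orientation: [-0.0, 0.707, 0.707, -0.0]
ft_force: [-0.5, 0.3, 0.2]
width: 83.4
finger_force: 0.0
```

Call:
servo_tool --increments '[{"hand": 1, "dx": 0, "dy": 0, "dz": 0.08, "wx": 0, "wy": 0, "wz": 0}, {"hand": 1, "dx": 0, "dy": 0, "dz": 0.16, "wx": 0, "wy": 0, "wz": 0}, {"hand": 1, "dx": 0, "dy": 0, "dz": 0.24, "wx": 0, "wy": 0, "wz": 0}, {"hand": 1, "dx": 0, "dy": 0, "dz": 0.32, "wx": 0, "wy": 0, "wz": 0}, {"hand": 1, "dx": 0, "dy": 0, "dz": 0.4, "wx": 0, "wy": 0, "wz": 0}]'

```text
clock: 23.83
position: [446.5, -140.4, 253.6]
orientation: [-0.0, 0.707, 0.707, 0.0]
ft_force: [0.9, 0.4, -0.7]
width: 86.0
finger_force: 0.0
```

Call:
servo_tool --increments '[{"hand": 0, "dx": 0.16, "dy": 0.36, "dz": 0, "wx": 0, "wy": 0, "wz": 0}, {"hand": 0, "dx": 0.16, "dy": 0.36, "dz": 0, "wx": 0, "wy": 0, "wz": 0}, {"hand": 0, "dx": 0.16, "dy": 0.36, "dz": 0, "wx": 0, "wy": 0, "wz": 0}, {"hand": 0, "dx": 0.16, "dy": 0.36, "dz": 0, "wx": 0, "wy": 0, "wz": 0}, {"hand": 0, "dx": 0.16, "dy": 0.36, "dz": 0, "wx": 0, "wy": 0, "wz": 0}]' --force 30

```text
clock: 24.25
position: [528.0, 44.7, 251.5]
orientation: [-0.001, 0.705, 0.709, 0.001]
ft_force: [1.7, 0.2, 0.7]
width: 25.6
finger_force: 0.0
```

Call:
servo_tool --increments '[{"hand": 0, "dx": 0.15, "dy": 0.34, "dz": 0, "wx": 0, "wy": 0, "wz": 0}, {"hand": 0, "dx": 0.15, "dy": 0.34, "dz": 0, "wx": 0, "wy": 0, "wz": 0}, {"hand": 0, "dx": 0.15, "dy": 0.34, "dz": 0, "wx": 0, "wy": 0, "wz": 0}, {"hand": 0, "dx": 0.15, "dy": 0.34, "dz": 0, "wx": 0, "wy": 0, "wz": 0}, {"hand": 0, "dx": 0.15, "dy": 0.34, "dz": 0, "wx": 0, "wy": 0, "wz": 0}]'

```text
clock: 24.67
position: [602.3, 217.8, 250.0]
orientation: [-0.002, 0.704, 0.71, 0.001]
ft_force: [0.4, 1.0, 0.0]
width: 0.0
finger_force: 0.0
```

```bash
python3 - <<'E'
from h import *
a=arm.camera('top');b=arm.camera('side');s=arm.sense();print(np.round(s['position'],1),s['width'],s['clock'])
out=np.zeros((400,800,3),np.uint8)
out[:,:440]=cv2.resize(b['img'][90:370,190:498,::-1],(440,400));out[:,445:795]=cv2.resize(a['img'][100:260,240:380,::-1],(350,400));cv2.imwrite('pics/c6.png',out)
E
```

```text
[602.  216.4 249.6] 0.4733974128722198 24.7667
```

View pics/c6.png

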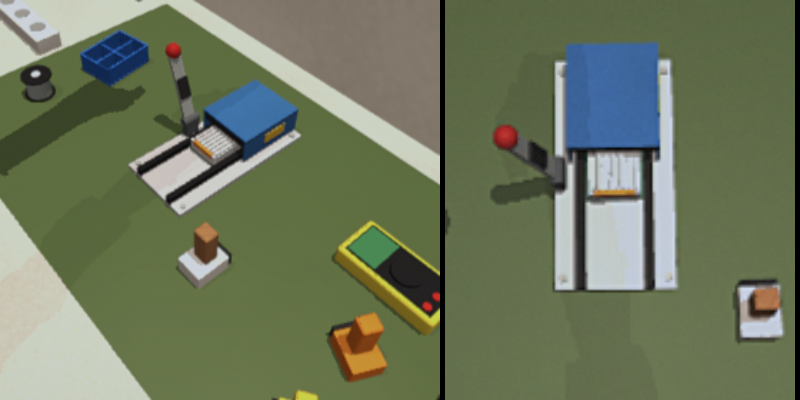

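The tapper stands upright beside the dock (side crop 205,255), the module is in, and the clamp is still up with its ball at (505,137). I'll descend on its outer side and sweep it over.

Call:
servo_tool --increments '[{"hand": 0, "dx": 0.008, "dy": 0, "dz": -0.08, "wx": 0, "wy": 0, "wz": 0}, {"hand": 0, "dx": 0.008, "dy": 0, "dz": -0.15, "wx": 0, "wy": 0, "wz": 0}, {"hand": 0, "dx": 0.008, "dy": 0, "dz": -0.216, "wx": 0, "wy": 0, "wz": 0}, {"hand": 0, "dx": 0.008, "dy": 0, "dz": -0.216, "wx": 0, "wy": 0, "wz": 0}, {"hand": 0, "dx": 0.008, "dy": 0, "dz": -0.216, "wx": 0, "wy": 0, "wz": 0}]'

```text
clock: 25.18
position: [604.5, 208.5, 142.3]
orientation: [-0.001, 0.707, 0.707, -0.002]
ft_force: [0.0, -0.3, 0.4]
width: -0.2
finger_force: 0.0
```

Call:
servo_tool --increments '[{"hand": 0, "dx": 0, "dy": -0.03, "dz": 0, "wx": 0, "wy": 0, "wz": 0}, {"hand": 0, "dx": 0, "dy": -0.06, "dz": 0, "wx": 0, "wy": 0, "wz": 0}, {"hand": 0, "dx": 0, "dy": -0.08, "dz": 0, "wx": 0, "wy": 0, "wz": 0}, {"hand": 0, "dx": 0, "dy": -0.1, "dz": 0, "wx": 0, "wy": 0, "wz": 0}, {"hand": 0, "dx": 0, "dy": -0.12, "dz": 0, "wx": 0, "wy": 0, "wz": 0}]'

```text
clock: 25.6
position: [607.2, 149.0, 145.9]
orientation: [0.0, 0.707, 0.707, 0.002]
ft_force: [-0.3, 2.3, 2.2]
width: 0.1
finger_force: 0.0
```

Call:
servo_tool --increments '[{"hand": 0, "dx": 0, "dy": -0.02, "dz": 0, "wx": 0, "wy": 0, "wz": 0}, {"hand": 0, "dx": 0, "dy": -0.04, "dz": 0, "wx": 0, "wy": 0, "wz": 0}, {"hand": 0, "dx": 0, "dy": -0.06, "dz": 0, "wx": 0, "wy": 0, "wz": 0}, {"hand": 0, "dx": 0, "dy": -0.08, "dz": 0, "wx": 0, "wy": 0, "wz": 0}, {"hand": 0, "dx": 0, "dy": -0.08, "dz": 0, "wx": 0, "wy": 0, "wz": 0}]'

```text
clock: 26.02
position: [606.0, 105.4, 143.6]
orientation: [0.001, 0.708, 0.706, -0.001]
ft_force: [-0.3, -1.4, 0.8]
width: -0.1
finger_force: 0.0
```

Call:
servo_tool --increments '[{"hand": 0, "dx": 0, "dy": -0.025, "dz": -0.002, "wx": 0, "wy": 0, "wz": 0}, {"hand": 0, "dx": 0, "dy": -0.05, "dz": -0.004, "wx": 0, "wy": 0, "wz": 0}, {"hand": 0, "dx": 0, "dy": -0.07, "dz": -0.011, "wx": 0, "wy": 0, "wz": 0}, {"hand": 0, "dx": 0, "dy": -0.09, "dz": -0.02, "wx": 0, "wy": 0, "wz": 0}, {"hand": 0, "dx": 0, "dy": -0.106, "dz": -0.028, "wx": 0, "wy": 0, "wz": 0}]'

```text
clock: 26.43
position: [606.0, 54.9, 129.3]
orientation: [0.0, 0.707, 0.707, -0.0]
ft_force: [-0.6, 0.3, 0.1]
width: -0.1
finger_force: 0.5
```

Call:
servo_tool --increments '[{"hand": 0, "dx": 0, "dy": -0.024, "dz": -0.017, "wx": 0, "wy": 0, "wz": 0}, {"hand": 0, "dx": 0, "dy": -0.046, "dz": -0.037, "wx": 0, "wy": 0, "wz": 0}, {"hand": 0, "dx": 0, "dy": -0.056, "dz": -0.048, "wx": 0, "wy": 0, "wz": 0}, {"hand": 0, "dx": 0, "dy": -0.065, "dz": -0.06, "wx": 0, "wy": 0, "wz": 0}, {"hand": 0, "dx": 0, "dy": -0.065, "dz": -0.06, "wx": 0, "wy": 0, "wz": 0}]'

```text
clock: 26.85
position: [604.9, 22.2, 98.0]
orientation: [-0.001, 0.708, 0.707, -0.002]
ft_force: [-0.0, -0.3, -0.1]
width: -0.2
finger_force: 0.0
```

```bash
python3 - <<'E'
from h import *
b=arm.camera('side');s=arm.sense();print(np.round(s['position'],1),s['ft_force'],s['clock'])
w=arm.camera('wrist')
out=np.zeros((400,800,3),np.uint8)
out[:,:440]=cv2.resize(b['img'][90:370,190:498,::-1],(440,400));out[:225,440:800]=cv2.resize(w['img'][:,:,::-1],(360,225));cv2.imwrite('pics/c7.png',out)
E
```

```text
[605.4  23.4  98.7] [-0.59350057  0.58269334  0.27761807] 26.9
```

View pics/c7.png

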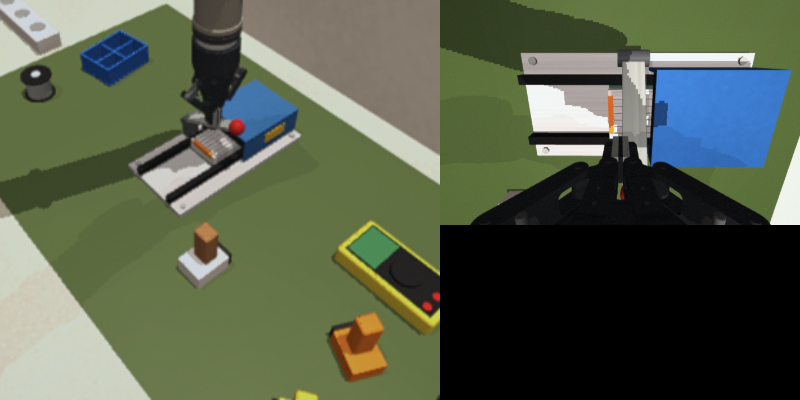

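The clamp bar is over the module under the fingertips, with the ball at (237,127). I'll continue down.

Call:
servo_tool --increments '[{"hand": 0, "dx": 0, "dy": -0.015, "dz": -0.026, "wx": 0, "wy": 0, "wz": 0}, {"hand": 0, "dx": 0, "dy": -0.022, "dz": -0.046, "wx": 0, "wy": 0, "wz": 0}, {"hand": 0, "dx": 0, "dy": -0.028, "dz": -0.066, "wx": 0, "wy": 0, "wz": 0}, {"hand": 0, "dx": 0, "dy": -0.032, "dz": -0.08, "wx": 0, "wy": 0, "wz": 0}, {"hand": 0, "dx": 0, "dy": -0.033, "dz": -0.09, "wx": 0, "wy": 0, "wz": 0}]'

```text
clock: 27.37
position: [605.6, 7.6, 53.6]
orientation: [-0.0, 0.707, 0.707, -0.001]
ft_force: [-0.5, -0.1, -0.4]
width: -0.0
finger_force: 0.3
```

Call:
servo_tool --increments '[{"hand": 0, "dx": 0, "dy": 0, "dz": -0.004, "wx": 0, "wy": 0, "wz": 0}, {"hand": 0, "dx": 0, "dy": 0, "dz": -0.006, "wx": 0, "wy": 0, "wz": 0}, {"hand": 0, "dx": 0, "dy": 0, "dz": -0.006, "wx": 0, "wy": 0, "wz": 0}]'

```text
clock: 27.62
position: [605.5, 7.6, 52.2]
orientation: [-0.0, 0.707, 0.707, -0.001]
ft_force: [-1.6, -0.4, 2.3]
width: -0.6
finger_force: 1.2
```

Call:
servo_tool --increments '[{"hand": 0, "dx": 0, "dy": 0, "dz": -0.002, "wx": 0, "wy": 0, "wz": 0}, {"hand": 0, "dx": 0, "dy": 0, "dz": -0.002, "wx": 0, "wy": 0, "wz": 0}, {"hand": 0, "dx": 0, "dy": 0, "dz": -0.002, "wx": 0, "wy": 0, "wz": 0}]'

```text
clock: 27.87
position: [605.7, 7.6, 52.0]
orientation: [-0.0, 0.707, 0.707, -0.0]
ft_force: [-4.1, -1.1, 8.5]
width: -0.1
finger_force: 3.8
```

Call:
servo_tool --increments '[{"hand": 0, "dx": 0, "dy": 0, "dz": 0.08, "wx": 0, "wy": 0, "wz": 0}, {"hand": 0, "dx": 0, "dy": 0, "dz": 0.16, "wx": 0, "wy": 0, "wz": 0}, {"hand": 0, "dx": 0, "dy": 0, "dz": 0.24, "wx": 0, "wy": 0, "wz": 0}, {"hand": 0, "dx": -0.08, "dy": 0, "dz": 0.3, "wx": 0, "wy": 0, "wz": 0}, {"hand": 0, "dx": -0.14, "dy": 0, "dz": 0.3, "wx": 0, "wy": 0, "wz": 0}]'

```text
clock: 28.28
position: [540.9, 7.1, 206.2]
orientation: [0.005, 0.707, 0.708, 0.004]
ft_force: [-0.6, 0.5, 1.1]
width: 0.3
finger_force: 0.0
```

Call:
servo_tool --increments '[{"hand": 0, "dx": -0.1, "dy": 0.2, "dz": 0, "wx": 0, "wy": 0, "wz": 0}, {"hand": 0, "dx": -0.1, "dy": 0.3, "dz": 0, "wx": 0, "wy": 0, "wz": 0}, {"hand": 0, "dx": -0.1, "dy": 0.3, "dz": 0, "wx": 0, "wy": 0, "wz": 0}, {"hand": 0, "dx": -0.1, "dy": 0.3, "dz": 0, "wx": 0, "wy": 0, "wz": 0}, {"hand": 0, "dx": -0.1, "dy": 0.3, "dz": 0, "wx": 0, "wy": 0, "wz": 0}]'

```text
clock: 28.7
position: [482.9, 168.9, 200.3]
orientation: [-0.003, 0.701, 0.713, 0.002]
ft_force: [-0.1, 1.0, 0.5]
width: -0.1
finger_force: 0.0
```

```bash
python3 - <<'E'
from h import *
for _ in range(4): arm.camera('side')
b=arm.camera('side');a=arm.camera('top');s=arm.sense();print(np.round(s['position'],1),s['ft_force'],s['clock'])
out=np.zeros((400,800,3),np.uint8)
out[:,:440]=cv2.resize(b['img'][90:370,190:498,::-1],(440,400));out[:,445:795]=cv2.resize(a['img'][100:260,240:380,::-1],(350,400));cv2.imwrite('pics/c8.png',out)
E
```

```text
[486.8 155.8 201. ] [ 0.4826172  -0.11456702  0.07320557] 29.0
```

View pics/c8.png

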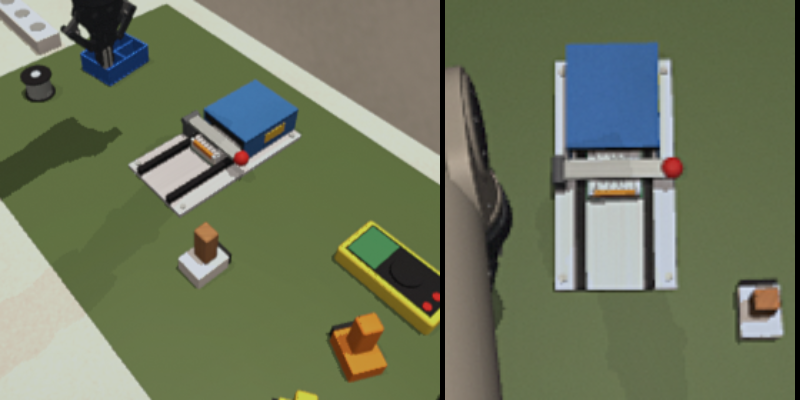

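The clamp is fully down with its ball at (672,168), the module is in place with its orange tail at (613,190), the tapper is upright at (760,305), and the arm touches nothing. Handing in.

```bash
python3 -c "
from cell import arm
print(arm.hand_in())"
```

```text
the job is handed in; nothing more can be done
None
```

I handed the job in at about 29 s: the module is home against the stop (firm at 5 N, under its 9 N slip force), the tapper stands upright beside the dock, the clamp arm is fully down, and I left the meter, spool and parts bin alone; hand-in returned no verdict.

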